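Let a finished spool out of the gravity feeder

ROBOT

A 7-joint arm with a two-finger parallel gripper is mounted at the origin on the work surface. World frame = base frame: x ahead of the robot, y to its left, z up, the work surface at z = 0. Lengths are in m, angles in rad, forces in N, time in s.
With the tool pointing down it reaches from about 0.35 to 0.9 m from the base axis. Payload 8.1 kg.
Tool frame: the origin (TCP) lies midway between the tips of the shut fingers; the grasp point (between the pads) lies 19 mm behind it; z points along the fingers, y is the line along which they close (so a half turn about z gives the same grasp; the last joint's range is limited). The gripper opens to 92 mm and grips with 3 to 60 N. Pads are 19 mm wide; open, the fingers measure 130 mm over their backs; the gripper's body (75 mm by 190 mm) begins 47 mm behind the grasp point.
Start: joints at [-0.103, 0.434, 0.025, 1.573, -0.012, 1.134, -0.075], TCP at [0.625, -0, 0.227] pointing down, gripper open.
Joint ranges: [-2.62, 2.62], [-0.44, 2.09], [-1.27, 1.32], [0.08, 2.57], [-1.32, 4.46], [0.12, 2], [-2.74, 2.74]. Speed limits (rad/s): [2.22, 2.22, 3.01, 3.01, 3.14, 3.14, 3.14].

INTERFACE

Orientations are given as a rotation vector (axis times angle).
In Python, from cell import readout, get_image, calibration, ticket gives the robot as it stands. The module is installed in compiled form; this text tells all that it offers.
- The arm moves only by the tool move_arm, never from a script. Its argument "series" is a list of rows, each a list of 6 numbers: the shift along the world's x, y, z as a fraction of full scale, then the turn, a rotation vector about the world's x, y, z as a fraction of full scale. A call has 1 to 5 rows; each row is the pose to reach, as a shift and turn from the pose commanded when the call began; what a row does not reach only later rows make up. Full scale, the value 1, is 0.75 m for a shift and 60 degrees for a turn. A row lasts 1/10 s, in which the tool goes at most 50 mm and 8.59 degrees, less where a joint would pass 70% of its speed; a pose out of reach is approached as far as the arm can. A call with a number of a shift or a turn outside -1 to 1 is refused whole. A call with a gripper value outside its range is refused whole. "claw" is the opening, from -1 (shut) to 1 (fully open), so that 0 is half open, set as the call begins (left out, the last holds). The fingers move at their own pace and stop on an object; "squeeze" is the grip in N (left out, the last holds). Time passes only in rows, so rows that repeat a pose let the fingers close. It gives the time, the measured TCP pose, the force, the opening and the grip force at its end, in the units of the state.
- readout.observe(): the state, without advancing time (a new reading comes with each control period).
- get_image(name): name is "scene" or "side" or "wrist"; returns (picture, depth): 384x512x3 uint8, red, green, blue; 384x512 float32, m along the optical axis (not along the pixel's ray), 0 where there is no reading.
- calibration(name): a dict with "fx", "fy", "cx", "cy" (pixels), "view" (4x4, takes a point from world to camera coordinates); the wrist camera has in their place "mount" (4x4, takes a point from camera to tool coordinates, whose origin is the TCP and whose axes are the flange's). Camera axes: x right, y down, z forward; pixel columns grow to the right and rows downward; lengths in m; the calibration is good to about 2 mm. A picture is of the moment at which its call begins: read the wrist's pose just before it. calibration takes no time and is no camera call.
- ticket.sign_off(): hands the job in; it is judged then, once.
The state is a dict: "clock": time; "joints": joint angles; "dq": joint speeds; "joint_efforts": joint torques, N m; "position": TCP position; "ee_rot": TCP orientation; "force": force on the tool from outside, world axes, zero at the start; "ft_torque": the same for the moment, N m; "width": opening from 0.0 (shut) to 1.0 (fully open); "gripper_force": force on a finger pad.
Only numpy, scipy, OpenCV 4.12 (cv2) and the standard library are available. Lean on these libraries where they do the work, as an engineer would, in place of code of your own. Each camera call takes 0.05 s, during which the arm holds its last target. There are 200 camera calls.

TASK

Press the feeder's lever right down so that its linked lid lifts fully and the spool waiting behind it rolls down to the pick-up end of the chute; then ease the lever back up until the lid is shut, never letting the lid drop or slam, and move clear. Do it all with the fingertips on the lever's paddle: do not touch the lid or the spool, pick nothing up, and leave the other things on the bench where they are.

Things in the scene. Friction and masses are not known exactly. Their poses are not given: they have to be found in the camera images.
- feeder: Gravity spool feeder fixed to the bench: steel chute on a blue base plate (x -185 to 165, y -63 to 87). Origin on the bench under it, x along the chute to its high rear end, z up (mm). The chute falls 12 degrees to -x; y -30 to 30, walls 34 over its floor, so its open low half (x -165 to -25) tops out 70 to 105 above the bench. The lid covers the rear half; the lever runs along the +y side.
- lid (a joint): Lid: steel cover 188 x 74 mm over the chute's rear half, hinged at the high rear end; its turned-down front apron holds the spool back. 0 shut, 0.60 rad fully open, on its stop. The spool rolls out under it from about 0.3 rad. About 0.9 kg: falls shut by itself, taking the lever up with it, if the lever is let go.
- lid_front (a point): Middle of the lid's front top edge, above the apron: about 140 above the bench when shut, about 245 fully open (then at feeder x -12); mm.
- lid_hinge (a point): Hinge axis of the lid, on the chute's centre line: feeder x 150, y 0, z 178 (mm). The axis is along feeder y.
- lever (a joint): Lever angle, 0 up (lid shut) to 0.60 rad fully down (lid fully open); a link rod keeps it equal to the lid's angle. The bar stands 0.3 rad above level at 0, 0.3 rad below level at 0.60. The paddle takes about 2 to 4 N, then meets a firm stop. It does not stay down: the lid's weight brings it back up.
- paddle (a point): Middle of the top face of the lever's black hand paddle (50 along the lever, 40 wide, 10 thick, mm). It is 230 from the lever's pivot: at feeder (-156, 82), 181 above the bench when the lever is up, moving down an arc about the pivot to about 45 above the bench when fully down. Stays 30 clear of the chute, open above.
- lever_pivot (a point): Pivot of the lever: feeder x 62, y 52, z 108 mm; axis along feeder y. The paddle is 30 mm further out in y.
- pickup (a point): Where the spool's centre comes to rest at the low end of the chute, against the rubber-faced stop: feeder x -136, y 0, z 74 (mm).
- spool: The finished spool to let out: plain aluminium fishing-reel spool, 54 across the flanges, 46 mm long, about 70 g, lying on its side in the chute behind the lid's apron. Origin at its centre, y axis along its own axis (across the chute). It rolls freely.
- spool_large: Bystander: spare aluminium spool, standing, 72 across, 56 high (mm); origin at the middle of its underside.
- spool_ringed: Bystander: spare black spool with brass rings, standing, 58 across, 46 high (mm); origin at the middle of its underside.
- spool_small: Bystander: spare small black spool, standing, 46 across, 38 high (mm); origin at the middle of its underside.
- drag_knob: Bystander: small round reel knob, 34 across, 16 high (mm); origin at the middle of its underside.
- oil: Bystander: small oil bottle, 38 across, 95 high (mm); origin at the middle of its underside.
- screwdriver: Bystander: screwdriver lying on the bench (mm); origin at the middle of its underside, x along its length.
- brush: Bystander: brush lying on the bench (mm); origin at the middle of its underside, x along its length.
- parts_cup: Bystander: open steel cup, 72 across, 45 high (mm); origin at the middle of its underside.

How it is judged:
On the way, in this order (a step that is already met when the one before it is completed fails the run):
1. lever pressed right down, lid fully open (value of joint lid above 0.52 rad), for 0.2 s.
2. spool at the pick-up end and lid shut (distance between spool and pickup below 0.015 m and value of joint lid below 0.03 rad), for 0.2 s.
At the end, for the whole second after the job is handed in: The spool lies at rest at the pick-up end (centre within 15 mm of the pickup point), the lid is shut (under 0.03 rad) (all of step 2 and linear speed of spool below 0.03 m/s); the robot touches nothing.
It fails at once if the lid drops or slams (closing faster than 1.5 rad/s, about 0.3 m/s at its front) (velocity of joint lid below -1.5 rad/s).
It fails at once if the robot touches the lid (contact force between any of the arm, the fingers and lid above 0.5 N).
It fails at once if the robot touches the spool (contact force between any of the arm, the fingers and spool above 0.3 N).
It fails at once if the spool is lifted out of the chute (z of spool in the frame of feeder above 0.16 m).
It fails at once if a bystander is moved or lifted (more than 20 mm) (distance of any of spool_large, spool_ringed, spool_small, drag_knob, oil, screwdriver, brush, parts_cup from where it was at the start of the episode above 0.02 m).
It also fails if it takes over 54 s, if anything falls off the work surface, if the arm or the gripper's body presses on something with over 40 N, if the wrist force passes 120 N, or if a joint passes its speed limit or range.

## Working session

There is one attempt and no reset: what is moved stays moved. The work goes in short steps, Python scripts to look and compute and a tool call to move; the robot and the scene stay as the last step left them, time stands still between calls to the robot, and variables do not carry over. Pictures are saved under pics/ and viewed, at most 10 in all, crops included, and the job is handed in when it is done.

Besides the shell and the picture viewer there is one more tool, called after "Call:" as a command line: name --pt "numbers of a row" for each row, then --argument value for the rest. move_arm: Moves the arm, as the interface text tells. Shift numbers are shares of 0.75 m and turn numbers shares of 60 degrees, none past 1 either way. Its arguments: {"type":"object","properties":{"series":{"type":"array"},"claw":{"type":"number"},"squeeze":{"type":"number"}},"required":["series"]}

```bash
mkdir -p pics
python3 - <<'E'
from cell import readout,get_image,calibration
import cv2,numpy as np
s=readout.observe();print(s)
for n in("scene","side"):
    p,d=get_image(n);cv2.imwrite(f"pics/{n}0.png",p[:,:,::-1]);np.save(f"{n}0.npy",d);np.save(f"{n}0p.npy",p)
    c=calibration(n);print(n,c)
E
```

```text
{'clock': 0.0, 'joints': array([-0.10262472,  0.43523907,  0.02498618,  1.57412094, -0.01159078,
        1.1340016 , -0.0751159 ]), 'dq': array([ 0.00191304,  0.00204566, -0.00023298,  0.00058706,  0.00058697,
        0.00012733, -0.0010474 ]), 'joint_efforts': array([ 3.89017032e-04, -6.67853522e+01,  9.84863900e-01, -3.14464223e+01,
       -6.05165795e-02,  4.27553023e-02,  1.12382318e-04]), 'position': array([ 6.24472668e-01, -5.41749798e-05,  2.25925920e-01]), 'ee_rot': array([-2.22079051e+00, -2.22063658e+00,  1.97328622e-03]), 'force': array([-0.23911138,  0.63630466,  0.12435762]), 'ft_torque': array([ 0.02574212,  0.02219851, -0.01560366]), 'gripper_force': 0.0, 'width': 1.0018131346663268}
scene {'fx': 493.5218709610138, 'fy': 493.5218709610138, 'cx': 256.7091396528234, 'cy': 184.316293057442, 'view': array([[-0.61642709,  0.78728065, -0.01438106,  0.36592086],
       [ 0.6064038 ,  0.46299494, -0.64645968, -0.26620705],
       [-0.50228684, -0.40721599, -0.7628126 ,  1.94808945],
       [ 0.        ,  0.        ,  0.        ,  1.        ]])}
side {'fx': 396.208608491439, 'fy': 396.208608491439, 'cx': 251.40300412765347, 'cy': 188.74214457809103, 'view': array([[ 0.89945113, -0.43701706,  0.00193787, -0.50405128],
       [-0.24904516, -0.51620856, -0.81945423,  0.26655888],
       [ 0.35911582,  0.73657641, -0.57314136,  1.17396985],
       [ 0.        ,  0.        ,  0.        ,  1.        ]])}
```

View pics/scene0.png

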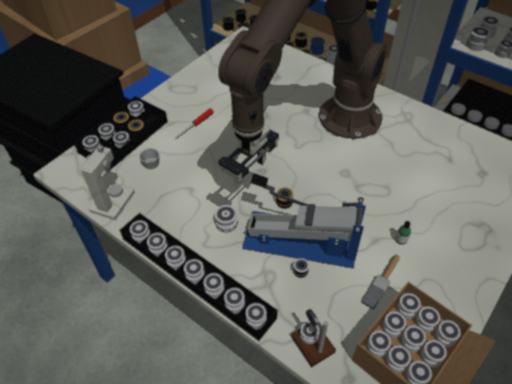

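View pics/side0.png

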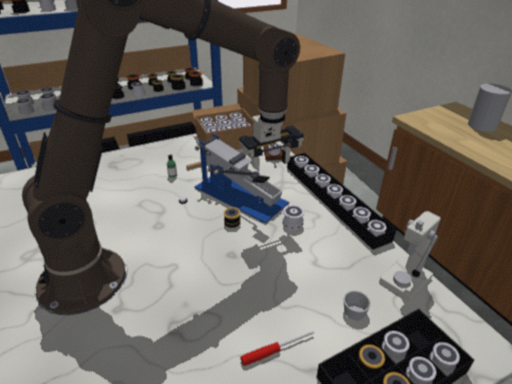

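The scene view shows the feeder at about (305,230), with its lid at (335,218), and the lever running to a black paddle at about (260,181), close to the open gripper at (250,155). In the side view the feeder is at (240,180), with the paddle partly behind the gripper. I'll measure next.

```bash
cat > h.py <<'E'
import numpy as np,cv2
from cell import calibration
def pts(n,d):
    c=calibration(n);v,u=np.mgrid[:d.shape[0],:d.shape[1]]
    P=np.stack([(u-c["cx"])/c["fx"]*d,(v-c["cy"])/c["fy"]*d,d],-1)
    V=c["view"];return (P-V[:3,3])@V[:3,:3]
def proj(n,X):
    c=calibration(n);V=c["view"];q=np.asarray(X)@V[:3,:3].T+V[:3,3]
    return np.stack([c["fx"]*q[...,0]/q[...,2]+c["cx"],c["fy"]*q[...,1]/q[...,2]+c["cy"]],-1)
E
python3 - <<'E'
from h import *
A=[]
for n in("scene","side"):
    p=np.load(n+"0p.npy");d=np.load(n+"0.npy");W=pts(n,d)
    h=cv2.cvtColor(p,cv2.COLOR_RGB2HSV)
    m=(h[...,0]>100)&(h[...,0]<125)&(h[...,1]>130)&(d>0)
    m&=(W[...,2]<.03)&(W[...,2]>-.01)&(abs(W[...,0]-.7)<.35)&(abs(W[...,1])<.5)
    P=W[m];print(n,len(P),np.percentile(P[:,2],[5,50,95]))
    r=cv2.minAreaRect((P[:,:2]*1000).astype(np.float32));print(r,cv2.boxPoints(r).round())
    # dark pixels around the lever/paddle
    m=(p.max(-1)<70)&(d>0)&(W[...,2]>.12)&(W[...,2]<.2)
    k,l,st,ce=cv2.connectedComponentsWithStats(m.astype(np.uint8))
    for i in range(1,k):
        if st[i,4]>15:
            Q=W[l==i];print(ce[i].round(),st[i],np.median(Q,0).round(3),np.percentile(Q,[3,97],0).round(3).tolist())
p=cv2.imread("pics/scene0.png")[140:270,210:380];cv2.imwrite("pics/c1.png",cv2.resize(p,None,fx=4.5,fy=4.5,interpolation=cv2.INTER_CUBIC))
E
```

```text
scene 1696 [0.00691062 0.01179112 0.01860511]
((605.704833984375, 184.3760986328125), (143.835205078125, 343.7488708496094), 22.612598419189453) [[473. 315.]
 [605.  -2.]
 [738.  53.]
 [606. 371.]]
[383.   2.] [377   0  14   6  65] [-0.62  -0.215  0.132] [[-0.658, -0.243, 0.121], [-0.61, -0.199, 0.146]]
[426.   2.] [420   0  13   6  33] [-0.743 -0.063  0.131] [[-0.751, -0.087, 0.121], [-0.726, -0.038, 0.143]]
[452.  16.] [439   0  25  31 309] [-0.624  0.102  0.158] [[-0.748, 0.01, 0.122], [-0.609, 0.129, 0.196]]
[354.  94.] [333  73  48  34 675] [0.062 0.03  0.162] [[-0.021, -0.047, 0.123], [0.075, 0.073, 0.198]]
[108. 169.] [106 165   5   7  17] [ 0.834 -0.421  0.145] [[0.821, -0.428, 0.133], [0.839, -0.391, 0.187]]
[269. 187.] [251 174  55  31 276] [0.594 0.032 0.174] [[0.568, -0.005, 0.138], [0.616, 0.146, 0.188]]
[349. 204.] [343 203  13   3  31] [0.505 0.279 0.171] [[0.497, 0.263, 0.162], [0.513, 0.294, 0.18]]
[309. 215.] [305 205  10  21 141] [0.6   0.203 0.16 ] [[0.567, 0.184, 0.152], [0.631, 0.223, 0.164]]
[359. 215.] [356 207   7  17  73] [0.533 0.325 0.184] [[0.505, 0.311, 
[... 650 characters left out ...]
[243  55  17  12  25] [1.161 1.21  0.157] [[1.153, 1.139, 0.14], [1.168, 1.344, 0.167]]
[212.  65.] [212  58   2  14  22] [0.904 1.229 0.158] [[0.902, 1.218, 0.127], [0.907, 1.247, 0.195]]
[479.  95.] [477  90   6  11  22] [1.939 0.247 0.145] [[1.93, 0.24, 0.123], [1.947, 0.255, 0.172]]
[203. 150.] [200 145   8  10  40] [0.503 0.294 0.168] [[0.493, 0.269, 0.14], [0.515, 0.313, 0.184]]
[237. 160.] [229 155  16  10  38] [0.59  0.188 0.154] [[0.564, 0.175, 0.149], [0.627, 0.204, 0.16]]
[250. 175.] [225 168  44  15 197] [0.587 0.056 0.166] [[0.552, -0.014, 0.125], [0.61, 0.176, 0.186]]
[ 72. 252.] [  41  234   59   35 1208] [ 0.007 -0.069  0.161] [[-0.056, -0.074, 0.122], [0.067, -0.033, 0.198]]
```

View pics/c1.png

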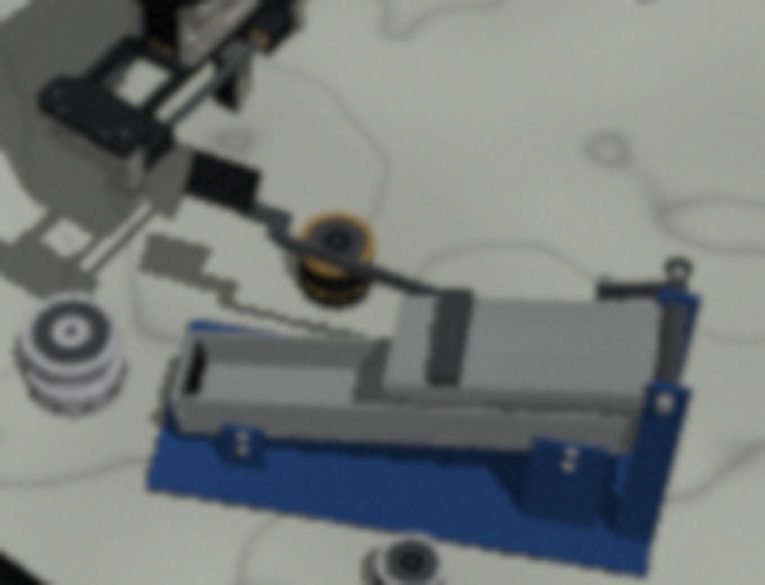

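The crop shows the paddle's top face at scene pixel ~(259,180), free and open above. The ringed spool stands under the lever at ~(285,197), and the plate corners are clear.

Run:
```python
from h import *
from scipy.optimize import least_squares
# plate: outer corners by rays on z=.012
th=np.deg2rad(112.6)
def F(o,th,q):
    q=np.array(q,float);c,s=np.cos(th),np.sin(th);return np.stack([o[0]+c*q[...,0]-s*q[...,1],o[1]+s*q[...,0]+c*q[...,1],q[...,2]],-1)
cor=np.array([[150,488],[645,572],[190,322]])/4.5+[210,140]-0.4
Q=[[-.185,-.063,.012],[.165,-.063,.012],[-.185,.087,.012]]
f=lambda v:(proj("scene",F(v[:2],v[2],Q))-cor).ravel()
r=least_squares(f,[.613,.198,th]);o=r.x[:2];t=r.x[2];print(o,np.rad2deg(t),r.fun.round(1))
pd=F(o,t,[-.156,.082,.181]);print("paddle",pd)
for n in("scene","side"):
    print(n,proj(n,pd))
    p=np.load(n+"0p.npy");d=np.load(n+"0.npy");W=pts(n,d)
    m=(p.max(-1)<75)&(np.linalg.norm(W-pd,axis=-1)<.045)&(d>0)
    u=np.argwhere(m)[:,::-1];print(u.mean(0),u.min(0),u.max(0),len(u),W[m].mean(0).round(3),np.percentile(W[m],[3,97],0).round(3).tolist())
    x,y=proj(n,pd).round().astype(int);im=cv2.imread(f"pics/{n}0.png")
    c=im[y-30:y+30,x-40:x+40].copy();cv2.imwrite(f"pics/z{n}.png",cv2.resize(c,None,fx=5,fy=5,interpolation=cv2.INTER_CUBIC))
a=cv2.imread("pics/zscene.png");b=cv2.imread("pics/zside.png");cv2.imwrite("pics/z.png",np.hstack([a,b]))
print("path of paddle:")
for q in np.linspace(0,.6,7):
    # top face middle: 230 from pivot, elevation .3-q (+offset normal)
    r_=np.array([-.218,.073]);R=np.array([[np.cos(q),-np.sin(q)],[np.sin(q),np.cos(q)]]) # x,z
    v=R@r_;print(q.round(2),F(o,t,[.062+v[0],.082,.108+v[1]]).round(4))
```

```text
[0.60065698 0.19226568] 116.39925211894885 [-1.2  0.   1.3  0.2 -0.1 -0.6]
paddle [0.5965694  0.01607462 0.181     ]
scene [259.41055948 179.71792547]
[259.88505747 180.83908046] [251 174] [271 189] 174 [0.598 0.019 0.179] [[0.577, -0.008, 0.166], [0.617, 0.052, 0.189]]
side [259.30683107 176.93423912]
[258.90566038 178.36792453] [252 173] [268 182] 106 [0.594 0.013 0.178] [[0.575, -0.014, 0.165], [0.613, 0.057, 0.186]]
path of paddle:
0.0 [0.5966 0.0161 0.181 ]
0.1 [0.5993 0.0105 0.1589]
0.2 [0.6011 0.007  0.1362]
0.3 [0.6018 0.0055 0.1133]
0.4 [0.6016 0.006  0.0903]
0.5 [0.6003 0.0086 0.0675]
0.6 [0.598  0.0133 0.0452]
```

View pics/z.png

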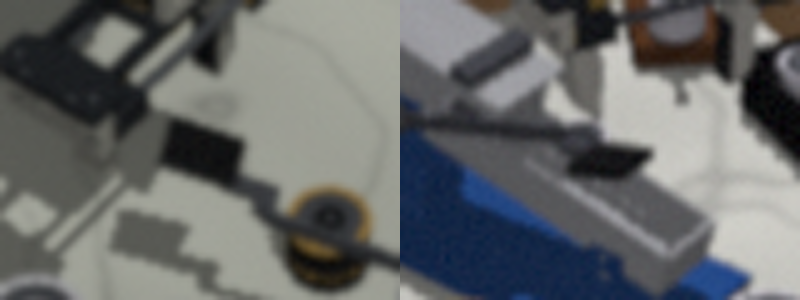

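Both views agree on the paddle: (0.597, 0.016, 0.18), with feeder x at a yaw of about 116°. I'll shut the fingers and turn the tool by -63° so the gripper's body lies along the lever, clear of the chute.

Call:
move_arm --pt "0 0 0.02 0 0 -0.14" --pt "-0.01 0.005 0.02 0 0 -0.28" --pt "-0.02 0.01 0.02 0 0 -0.42" --pt "-0.03 0.016 0.02 0 0 -0.56" --pt "-0.037 0.021 0.02 0 0 -0.7" --claw -1 --squeeze 20

```text
clock: 0.6
position: [0.5965, 0.0159, 0.2413]
ee_rot: [-2.873, -1.269, 0.001]
force: [0.3, -0.5, 0.2]
width: 0.615
gripper_force: 0.0
```

Call:
move_arm --pt "0 0 0 0 0 -0.14" --pt "0 0 0 0 0 -0.28" --pt "0 0 0 0 0 -0.36" --pt "0 0 0 0 0 -0.36" --pt "0 0 0 0 0 -0.36"

```text
clock: 1.1
position: [0.5971, 0.0158, 0.2415]
ee_rot: [3.058, 0.722, -0.001]
force: [-0.5, -1.0, 0.5]
width: 0.178
gripper_force: 0.0
```

Run:
```python
from cell import readout,get_image,calibration
from h import *
s=readout.observe();print(s)
o=[]
for n in("scene","side"):
    p,d=get_image(n);x,y=proj(n,[.6,.04,.18]).astype(int)
    o.append(cv2.resize(p[y-55:y+45,x-50:x+50,::-1],(400,400),interpolation=cv2.INTER_CUBIC))
cv2.imwrite("pics/a.png",np.hstack(o))
```

```text
{'clock': 1.1, 'joints': array([-0.3012121 ,  0.37983015,  0.2588748 ,  1.63811957, -0.10458835,
        1.13785627, -1.12319059]), 'dq': array([ 0.00527984,  0.00013832, -0.00778672, -0.00187926,  0.00024037,
        0.00033137,  0.00069795]), 'joint_efforts': array([-1.92989870e-01, -6.10941982e+01,  3.96890402e+00, -3.14256155e+01,
       -6.64345105e-02, -5.23879426e-02, -2.51543513e-01]), 'position': array([0.59706364, 0.01582908, 0.24146551]), 'ee_rot': array([ 3.05752857e+00,  7.21696805e-01, -9.59181020e-04]), 'force': array([-0.51777295, -1.04939309,  0.52186613]), 'ft_torque': array([-0.00572057,  0.08675486,  0.01288858]), 'gripper_force': 0.0, 'width': 0.1783375487494177}
```

View pics/a.png

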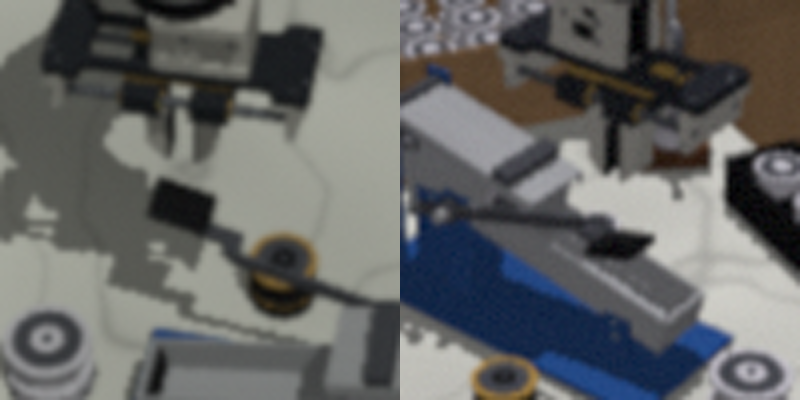

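The fingers stand shut directly above the paddle (scene crop (180,205), side crop (620,245)), with the body along the lever. I'll descend onto it.

Call:
move_arm --pt "0 0 -0.027 0 0 0" --pt "0 0 -0.05 0 0 0" --pt "0 0 -0.063 0 0 0" --pt "0 0 -0.073 0 0 0" --pt "0 0 -0.08 0 0 0"

```text
clock: 1.7
position: [0.5974, 0.0156, 0.1815]
ee_rot: [3.058, 0.718, 0.0]
force: [-0.9, -1.1, 4.0]
width: 0.005
gripper_force: 2.0
```

Call:
move_arm --pt "0 -0.001 -0.007 0 0 0" --pt "0.001 -0.003 -0.014 0 0 0" --pt "0.002 -0.005 -0.021 0 0 0" --pt "0.003 -0.006 -0.028 0 0 0" --pt "0.004 -0.007 -0.033 0 0 0"

```text
clock: 2.2
position: [0.6003, 0.0101, 0.1566]
ee_rot: [3.058, 0.717, -0.0]
force: [-0.9, -0.7, 2.5]
width: 0.006
gripper_force: 1.2
```

Contact made (2 to 4 N), and the paddle is following. I'll press on along the arc.

Call:
move_arm --pt "0 -0.001 -0.008 0 0 0" --pt "0.001 -0.003 -0.016 0 0 0" --pt "0.001 -0.004 -0.024 0 0 0" --pt "0.002 -0.005 -0.032 0 0 0" --pt "0.002 -0.006 -0.04 0 0 0"

```text
clock: 2.7
position: [0.6019, 0.0064, 0.1264]
ee_rot: [-3.058, -0.718, -0.0]
force: [1.2, 0.8, 2.3]
width: 0.0
gripper_force: 1.2
```

Call:
move_arm --pt "0 0 -0.008 0 0 0" --pt "0 0 -0.016 0 0 0" --pt "0 0 -0.024 0 0 0" --pt "0 0 -0.032 0 0 0" --pt "0 0 -0.04 0 0 0"

```text
clock: 3.2
position: [0.6018, 0.006, 0.0965]
ee_rot: [-3.059, -0.717, -0.0]
force: [0.9, 0.9, 1.6]
width: 0.003
gripper_force: 1.2
```

Call:
move_arm --pt "0 0 -0.008 0 0 0" --pt "-0.001 0.001 -0.016 0 0 0" --pt "-0.001 0.002 -0.024 0 0 0" --pt "-0.002 0.003 -0.03 0 0 0" --pt "-0.002 0.004 -0.034 0 0 0"

```text
clock: 3.7
position: [0.5999, 0.0086, 0.0709]
ee_rot: [3.058, 0.717, -0.001]
force: [0.5, -1.5, 1.8]
width: 0.004
gripper_force: 1.2
```

Call:
move_arm --pt "0 0.001 -0.006 0 0 0" --pt "-0.001 0.002 -0.012 0 0 0" --pt "-0.001 0.003 -0.017 0 0 0" --pt "-0.002 0.004 -0.021 0 0 0" --pt "-0.002 0.005 -0.025 0 0 0"

```text
clock: 4.2
position: [0.5985, 0.0127, 0.0524]
ee_rot: [3.059, 0.717, -0.001]
force: [-0.9, -1.6, 1.4]
width: 0.005
gripper_force: 1.2
```

Call:
move_arm --pt "0 0 -0.002 0 0 0" --pt "0 0.001 -0.004 0 0 0" --pt "0 0.001 -0.005 0 0 0" --pt "0 0.001 -0.006 0 0 0" --pt "0 0.001 -0.006 0 0 0"

```text
clock: 4.7
position: [0.5987, 0.0138, 0.0482]
ee_rot: [-3.058, -0.718, 0.0]
force: [-1.9, -0.2, 1.9]
width: -0.001
gripper_force: 1.1
```

Call:
move_arm --pt "0 0 -0.002 0 0 0" --pt "0 0 -0.003 0 0 0" --pt "0 0 -0.004 0 0 0" --pt "0 0 -0.004 0 0 0" --pt "0 0 -0.004 0 0 0"

```text
clock: 5.2
position: [0.5991, 0.0139, 0.0463]
ee_rot: [-3.058, -0.717, -0.002]
force: [-3.9, 0.9, 13.8]
width: 0.006
gripper_force: 6.0
```

Run:
```python
from cell import readout,get_image
from h import *
print(readout.observe()['force'])
o=[]
for n in("scene","side"):
    p,d=get_image(n);x,y=proj(n,[.6,.12,.1]).astype(int)
    o.append(cv2.resize(p[y-75:y+55,x-65:x+65,::-1],(400,400),interpolation=cv2.INTER_CUBIC))
cv2.imwrite("pics/b.png",np.hstack(o))
```

```text
[-3.94318269  0.89184966 13.80054711]
```

View pics/b.png

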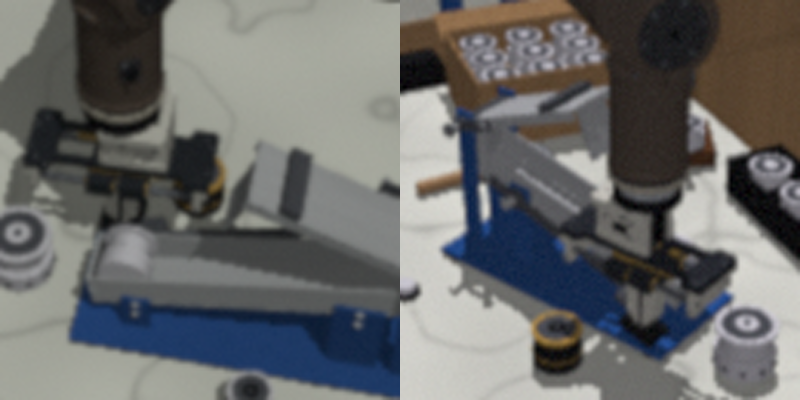

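The lever is on its stop (13.8 N), the lid is fully open, and the spool has rolled to the low end (scene crop (130,250)). I'll ease the lever up slowly along the reverse arc.

Call:
move_arm --pt "0 0 0.005 0 0 0" --pt "0 -0.001 0.011 0 0 0" --pt "0.001 -0.002 0.017 0 0 0" --pt "0.001 -0.004 0.024 0 0 0" --pt "0.002 -0.006 0.031 0 0 0"

```text
clock: 5.8
position: [0.6004, 0.0093, 0.069]
ee_rot: [-3.058, -0.718, -0.001]
force: [-0.2, 0.7, 2.4]
width: 0.002
gripper_force: 1.1
```

Call:
move_arm --pt "0 -0.001 0.007 0 0 0" --pt "0.001 -0.002 0.014 0 0 0" --pt "0.001 -0.003 0.021 0 0 0" --pt "0.001 -0.004 0.028 0 0 0" --pt "0.001 -0.004 0.035 0 0 0"

```text
clock: 6.3
position: [0.6011, 0.0058, 0.0952]
ee_rot: [3.058, 0.717, 0.0]
force: [1.3, 0.0, 2.7]
width: 0.01
gripper_force: 1.1
```

Call:
move_arm --pt "0 0 0.007 0 0 0" --pt "0 0 0.014 0 0 0" --pt "0 0 0.021 0 0 0" --pt "0 0 0.028 0 0 0" --pt "0 0.001 0.035 0 0 0"

```text
clock: 6.8
position: [0.6008, 0.0064, 0.1214]
ee_rot: [3.058, 0.717, -0.001]
force: [0.6, -0.8, 3.0]
width: 0.004
gripper_force: 1.1
```

Call:
move_arm --pt "0 0.001 0.007 0 0 0" --pt "-0.001 0.002 0.014 0 0 0" --pt "-0.001 0.003 0.021 0 0 0" --pt "-0.002 0.005 0.028 0 0 0" --pt "-0.002 0.006 0.034 0 0 0"

```text
clock: 7.3
position: [0.5992, 0.0115, 0.1469]
ee_rot: [-3.058, -0.717, 0.001]
force: [-0.2, -0.1, 1.6]
width: 0.004
gripper_force: 1.1
```

Call:
move_arm --pt "0 0.001 0.006 0 0 0" --pt "-0.001 0.002 0.012 0 0 0" --pt "-0.001 0.003 0.018 0 0 0" --pt "-0.002 0.004 0.023 0 0 0" --pt "-0.002 0.005 0.028 0 0 0"

```text
clock: 7.8
position: [0.5978, 0.0155, 0.1677]
ee_rot: [-3.058, -0.718, 0.0]
force: [-0.9, 0.7, 1.6]
width: 0.003
gripper_force: 1.1
```

Call:
move_arm --pt "0 0 0.004 0 0 0" --pt "0 0 0.008 0 0 0" --pt "0 0 0.012 0 0 0" --pt "0 0 0.016 0 0 0" --pt "0 0 0.02 0 0 0"

```text
clock: 8.3
position: [0.598, 0.0149, 0.1827]
ee_rot: [3.059, 0.717, -0.0]
force: [-0.7, 0.2, 0.8]
width: 0.002
gripper_force: 0.0
```

Call:
move_arm --pt "0 0 0.004 0 0 0" --pt "0 0 0.008 0 0 0" --pt "0 0 0.012 0 0 0" --pt "0 0 0.016 0 0 0" --pt "0 0 0.02 0 0 0"

```text
clock: 8.8
position: [0.598, 0.0149, 0.1977]
ee_rot: [3.058, 0.717, -0.0]
force: [0.1, -0.4, 0.3]
width: 0.004
gripper_force: 0.0
```

Call:
move_arm --pt "0 0 0.02 0 0 0" --pt "0 0 0.05 0 0 0" --pt "0 0 0.08 0 0 0" --pt "0 0 0.11 0 0 0" --pt "0 0 0.13 0 0 0"

```text
clock: 9.3
position: [0.5984, 0.0149, 0.2969]
ee_rot: [3.058, 0.717, 0.003]
force: [0.3, -0.6, -0.1]
width: 0.002
gripper_force: 0.0
```

Call:
move_arm --pt "-0.03 -0.02 0 0 0 0" --pt "-0.07 -0.04 0 0 0 0" --pt "-0.11 -0.06 0 0 0 0" --pt "-0.13 -0.08 0 0 0 0" --pt "-0.13 -0.08 0 0 0 0"

```text
clock: 9.8
position: [0.4986, -0.0475, 0.2957]
ee_rot: [3.059, 0.712, 0.0]
force: [-0.8, 0.0, 0.5]
width: 0.006
gripper_force: 0.0
```

Run:
```python
from cell import readout,get_image
from h import *
print(readout.observe()['force'])
t=np.deg2rad(116.4);c,s=np.cos(t),np.sin(t)
o=[]
for n in("scene","side"):
    p,d=get_image(n);x,y=proj(n,[.6,.12,.1]).astype(int)
    o.append(cv2.resize(p[y-75:y+55,x-65:x+65,::-1],(400,400),interpolation=cv2.INTER_CUBIC))
    W=pts(n,d);D=W[...,:2]-[.6007,.1923];fx=D[...,0]*c+D[...,1]*s;fy=-D[...,0]*s+D[...,1]*c
    for nm,m in(("spool",(fx<-.05)&(fx>-.162)&(abs(fy)<.022)&(W[...,2]>.085)&(W[...,2]<.12)),("lidfront",(fx>-.03)&(fx<0)&(abs(fy)<.03)&(W[...,2]>.1)),("paddle",(abs(fx+.156)<.02)&(abs(fy-.082)<.015)&(W[...,2]>.03)&(W[...,2]<.22))):
        m&=d>0
        if m.sum(): print(n,nm,m.sum(),"x",np.percentile(fx[m],[2,50,98]).round(3),"z",np.percentile(W[m][:,2],[2,50,98]).round(3))
cv2.imwrite("pics/e.png",np.hstack(o))
```

```text
[-0.81907102  0.02440442  0.50638505]
scene spool 160 x [-0.159 -0.137 -0.115] z [0.085 0.094 0.103]
scene lidfront 169 x [-0.027 -0.014 -0.001] z [0.101 0.144 0.15 ]
scene paddle 109 x [-0.175 -0.156 -0.137] z [0.169 0.18  0.189]
side spool 80 x [-0.16  -0.145 -0.124] z [0.086 0.095 0.101]
side lidfront 107 x [-0.029 -0.021 -0.002] z [0.102 0.134 0.153]
side paddle 43 x [-0.176 -0.155 -0.141] z [0.174 0.18  0.187]
```

View pics/e.png

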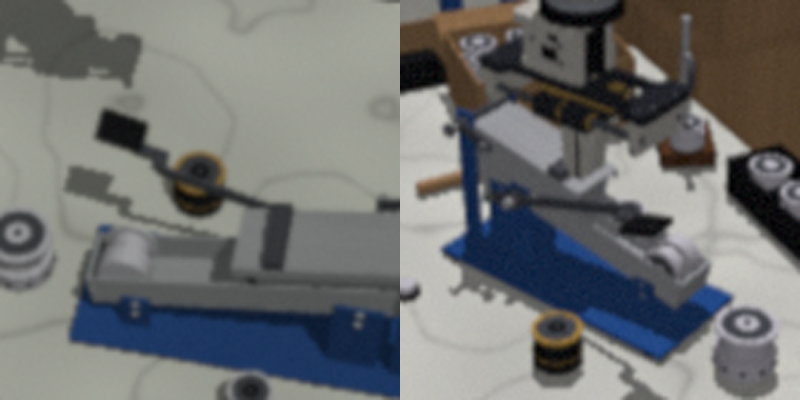

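The spool lies at the pick-up end (scene crop (130,250), measured x of about -137 mm). The lid is shut, the paddle is back at z = 0.18, and the arm is clear.

```bash
python3 -c "
from cell import ticket
print(ticket.sign_off())"
```

```text
the job is handed in; nothing more can be done
None
```

The job is handed in: I pressed the lever to its stop, the spool rolled to the pick-up end, and I eased the lid shut and moved the arm clear; the sign-off gave no verdict.

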